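# Release the blue bottom-bracket cartridge from the rocker-gate dispenser

### The job

Let the blue bottom-bracket cartridge out of the yellow dispenser: press down the red paddle of its own lane with the fingertips, so that the rocker lifts the gate, and keep it down until the cartridge has rolled into the trough at the low end. Then let the paddle come back up so that the gate is shut again. Leave the orange cartridge and its lever alone, do not touch the cartridges or the gates themselves, and do not disturb the loose parts lying around.

Things in the scene. Friction and masses are not known exactly. Their poses are not given: they have to be found in the camera images.
- dispenser: Yellow-walled metal dispenser, fixed, 326 x 254 mm, 118 mm high. Origin on the table under its middle; x runs down the lanes to the trough, y to the left lane, z up. Two lanes, centre lines at y = +62 (left) and -62 mm (right), 118 mm wide inside, on a ramp falling 12 degrees to +x. Each has a rocker lever: red paddle on its -x end, gate on its +x end. Cartridges wait behind the gates at x = 11 mm.
- pivot (a point): Middle of the common pivot line of both levers, 45 mm towards -x of the dispenser's origin, 105 mm above the table; upright cheeks beside the levers there are 118 mm high. At the other end of the lanes, the trough is the low end of the ramp before a 55 mm high end wall; a cartridge at rest there has its centre 131 mm to +x of the dispenser's origin and 35 mm above the table.
- paddle_left (a point): Red plastic paddle of the left lane's lever, 44 mm (x) by 36 mm (y), 8 mm thick. Origin at the centre of its top face, z out of that face; at rest level, 113 mm above the table and 150 mm behind the dispenser's origin (-x), 105 mm from the pivot. Free space under it; fully pressed its centre sinks about 45 mm and it slopes 26 degrees.
- paddle_right (a point): Red plastic paddle of the right lane's lever, same as the left one.
- gate_left (a point): Dark steel gate plate of the left lane, 40 mm wide, 4 mm thick, 60 mm high, on the +x end of the left lever. Origin at the middle of its lower edge; at rest 10 mm above the ramp. It lets the cartridge pass from about 0.3 rad of its lever.
- gate_right (a point): Gate plate of the right lane, same as the left one.
- lever_left (a joint): Angle of the left lever, rad: 0 = at rest, gate shut; grows as the paddle goes down and the gate rises; stop at 0.45. A spring and the gate's weight bring it back; pressing at the paddle centre takes about 2.5 N at first and 5.5 N fully down.
- lever_right (a joint): Angle of the right lever, rad; same as the left one.
- blue_cartridge_center (a point): Centre of the blue cartridge: a loose cylinder 36 mm in diameter and 68 mm long, blue with dark ends, steel spindle 16 mm thick and 106 mm long through it, about 0.25 kg. Its axis lies across the lane. It starts in the left or the right lane.
- blue_cartridge: The blue cartridge itself; origin at its centre (turns as it rolls).
- orange_cartridge_center (a point): Centre of the orange cartridge, same size, in the other lane; it stays there.
- bell: Green plastic bicycle bell, loose, 56 mm across, 38 mm high; origin under its centre.
- pedal: Steel pedal, loose, 70 x 90 mm, 24 mm high, with a spindle stub of 22 mm along +y; origin under its centre.
- hanger: Blue derailleur hanger, loose, about 55 x 30 mm, 8 mm thick, lying flat in front of the paddles; origin under its middle.
- orange_cartridge: The orange cartridge itself; origin at its centre.
Things that resemble listed ones, but are neither listed nor needed, are in the scene too. What is meant by the orange_cartridge is not pink, purple or white, and is the larger of those in its own colour.

How it is judged:
On the way, in this order (a step that is already met when the one before it is completed fails the run):
1. the paddle of the blue cartridge's lane is pressed down by the fingers and its gate is rising, the cartridge still behind it (x of blue_cartridge_center in the frame of dispenser below 0.06 m and ((y of blue_cartridge_center in the frame of dispenser above 0 m and value of joint lever_left above 0.12 rad and contact force between the fingers and lever_left_c0 above 0.5 N) or (y of blue_cartridge_center in the frame of dispenser below 0 m and value of joint lever_right above 0.12 rad and contact force between the fingers and lever_right_c0 above 0.5 N))).
2. the blue cartridge has rolled into the trough while the paddle is still held down (x of blue_cartridge_center in the frame of dispenser above 0.1 m and ((y of blue_cartridge_center in the frame of dispenser above 0 m and value of joint lever_left above 0.12 rad and contact force between the fingers and lever_left_c0 above 0.5 N) or (y of blue_cartridge_center in the frame of dispenser below 0 m and value of joint lever_right above 0.12 rad and contact force between the fingers and lever_right_c0 above 0.5 N))).
At the end, for the whole second after the job is handed in: The blue cartridge lies at rest in the trough at the low end of its lane (centre at least 100 mm down-lane of the dispenser's origin), the orange one still waits behind its gate, and both levers are back at rest (below 0.04 rad) (x of blue_cartridge_center in the frame of dispenser between 0.1 and 0.15 m and y of blue_cartridge_center in the frame of dispenser between -0.124 and 0.124 m and z of blue_cartridge_center in the frame of dispenser between 0.02 and 0.055 m and linear speed of blue_cartridge below 0.03 m/s and x of orange_cartridge_center in the frame of dispenser between -0.04 and 0.035 m and z of orange_cartridge_center in the frame of dispenser between 0.04 and 0.08 m and value of joint each of lever_left, lever_right below 0.04 rad); the robot touches nothing.
It fails at once if the orange cartridge's lever is pressed (over 0.08 rad) ((y of blue_cartridge_center in the frame of dispenser above 0 m and value of joint lever_right above 0.08 rad) or (y of blue_cartridge_center in the frame of dispenser below 0 m and value of joint lever_left above 0.08 rad)).
It fails at once if a cartridge is touched by the robot (contact force between any of the fingers, the arm and blue_cartridge above 0.5 N or contact force between any of the fingers, the arm and orange_cartridge above 0.5 N).
It fails at once if a gate is touched by the robot (contact force between any of the fingers, the arm and lever_left_c1 above 0.5 N or contact force between any of the fingers, the arm and lever_right_c1 above 0.5 N).
It fails at once if a cartridge is lifted (centre over 90 mm above the table) (height (world z) of any of blue_cartridge_center, orange_cartridge_center above 0.09 m).
It fails at once if a loose part nearby is moved by more than 15 mm (distance of any of bell, pedal, hanger from where it was at the start of the episode above 0.015 m).
It also fails if it takes over 29 s, if anything falls off the work surface, if the arm or the gripper's body presses on something with over 40 N, if the wrist force passes 120 N, or if a joint passes its speed limit or range.

### The arm

A 6-joint arm with a two-finger parallel gripper is mounted at the origin on the work surface. World frame = base frame: x ahead of the robot, y to its left, z up, the work surface at z = 0. Lengths are in m, angles in rad, forces in N, time in s.
With the tool pointing down it reaches from about 0.3 to 0.875 m from the base axis. Payload 6.4 kg.
Tool frame: the origin (TCP) lies midway between the tips of the shut fingers; the grasp point (between the pads) lies 19 mm behind it; z points along the fingers, y is the line along which they close (so a half turn about z gives the same grasp; the last joint's range is limited). The gripper opens to 85 mm and grips with 20 to 120 N. Pads are 22 mm wide; open, the fingers measure 114 mm over their backs; the gripper's body (76 mm by 85 mm) begins 54 mm behind the grasp point. The pads swing forward as they close: fully open they stand 13 mm farther back than shut.
Start: joints at [-1.396, 0.181, 1.607, -0, 1.354, -0.206], TCP at [0.214, -0.534, 0.231] pointing down, gripper open.
Joint ranges: [-2.99, 2.99], [-0.89, 2.07], [0.3, 2.58], [-1.14, 4.28], [0, 2.63], [-3.12, 3.12]. Speed limits (rad/s): [2.57, 2.57, 3.01, 3.14, 3.14, 3.14].

### API

Orientations are given as a unit quaternion [w, x, y, z].
In Python, from bench import status, camera, ctrl gives the robot as it stands. The module is installed in compiled form; this text tells all that it offers.
- The arm moves only by the shell command python3 -m handwheel 'ROWS'. ROWS is JSON, a list that holds one entry, the list of rows, each a list of 7 numbers: the opening, from -1 (shut) to 1 (fully open), then the shift along the tool's x, y, z in cm, then the turn, a rotation vector about the tool's x, y, z in degrees. A call has 1 to 10 rows; each row is the pose to reach, as a shift and turn from the pose commanded when the call began, along the tool's axes at that moment; what a row does not reach only later rows make up. A row lasts 1/8 s, in which the tool goes at most 62.5 mm and 10.7 degrees, less where a joint would pass 70% of its speed; a pose out of reach is approached as far as the arm can. A call with a gripper value outside its range is refused whole. The fingers move at their own pace and stop on an object; the grip force is fixed at half the most. Time passes only in rows, so rows that repeat a pose let the fingers close. It gives the time, the measured TCP pose, the force, the opening and the grip force at its end, in the units of the state.
- status.get_obs(): the state, without advancing time (a new reading comes with each control period).
- camera(name): name is "scene" or "top" or "wrist"; returns a dict with "frame" (400x640x3 uint8, blue, green, red), "depth" (400x640 float32, m along the optical axis (not along the pixel's ray), 0 where there is no reading), "fx", "fy", "cx", "cy" (pixels), "dist" ([k1, k2, p1, p2, k3] as OpenCV has them; the pictures are not rectified), "extrinsics" (4x4, takes a point from camera to world coordinates); the wrist camera has in their place "hand_eye" (4x4, takes a point from camera to tool coordinates, whose origin is the TCP and whose axes are the flange's). Camera axes: x right, y down, z forward; pixel columns grow to the right and rows downward; lengths in m; the calibration is good to about 2 mm. A picture is of the moment at which its call begins: read the wrist's pose just before it.
- ctrl.hand_in(): hands the job in; it is judged then, once.
The state is a dict: "time_s": time; "q": joint angles; "dq": joint speeds; "joint_efforts": joint torques, N m; "eef_pos": TCP position; "eef_rot": TCP orientation; "wrist_force": force on the tool from outside, world axes, zero at the start; "torque": the same for the moment, N m; "opening": opening from 0.0 (shut) to 1.0 (fully open); "grasp_force": force on a finger pad.
Only numpy, scipy, OpenCV 4.12 (cv2) and the standard library are available. Lean on these libraries where they do the work, as an engineer would, in place of code of your own. Each camera call takes 0.05 s, during which the arm holds its last target. There are 200 camera calls.

## Working session

There is one attempt and no reset: what is moved stays moved. The work goes in short steps, Python scripts to look and compute and a shell command to move; the robot and the scene stay as the last step left them, time stands still between calls to the robot, and variables do not carry over. Pictures are saved under pics/ and viewed, at most 10 in all, crops included, and the job is handed in when it is done.

```bash
mkdir -p pics
python3 - <<'E'
from bench import status,camera
import cv2,numpy as np
s=status.get_obs();print(s['time_s'],s['eef_pos'],s['eef_rot'],s['opening'])
for n in('scene','top'):
    c=camera(n);cv2.imwrite(f'pics/{n}0.png',c['frame']);np.savez(f'{n}0.npz',**c)
    print(n,c['fx'],c['fy'],c['cx'],c['cy'],c['dist'],np.round(c['extrinsics'],3).tolist())
E
```

```text
0.0 [ 0.2136241  -0.53328603  0.23040797] [-8.40635479e-04  9.81930481e-01  1.89240121e-01  2.29325334e-05] 1.0004339739901495
scene 486.7982704426159 486.7982704426159 311.90141578082944 201.34982902248467 [-0.08557355  0.          0.          0.          0.        ] [[0.237, 0.795, -0.559, 1.158], [0.972, -0.196, 0.133, -0.105], [-0.003, -0.575, -0.818, 0.919], [0.0, 0.0, 0.0, 1.0]]
top 415.55545250090347 415.55545250090347 325.6473920588821 196.57543627036847 [-0.00393389  0.          0.          0.          0.        ] [[-0.027, -0.982, 0.185, 0.419], [-0.999, 0.034, 0.032, 0.03], [-0.038, -0.184, -0.982, 0.951], [0.0, 0.0, 0.0, 1.0]]
```

View pics/scene0.png

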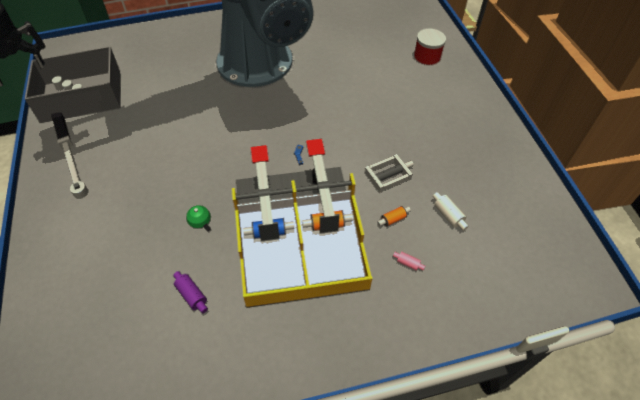

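View pics/top0.png

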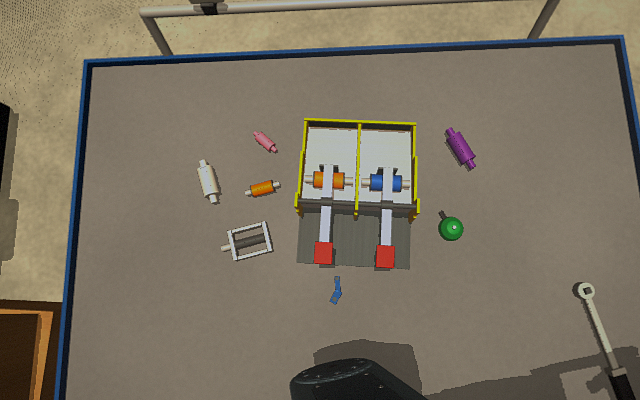

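Scene picture: blue cartridge at (268,229) with its paddle at (260,154). The orange one is at (328,221), with its paddle at (316,147). In the top picture these are blue (386,183) with paddle (385,257), and orange (328,180) with paddle (324,253). Lookalikes in the top picture are a small orange one (262,188), white (208,181), pink (265,142), purple (461,149) and the blue hanger (336,291). I choose the paddle at top (385,257), and I'll check it in a crop and triangulate.

```bash
cat > tri.py <<'E'
import numpy as np,cv2
def ray(c,p):
    K=np.array([[c['fx'],0,c['cx']],[0,c['fy'],c['cy']],[0,0,1.]])
    u=cv2.undistortPoints(np.array([[p]],float),K,c['dist'])[0,0]
    E=c['extrinsics'];d=E[:3,:3]@[u[0],u[1],1];return E[:3,3],d
def tri(a,pa,b,pb):
    o,d=ray(a,pa);e,f=ray(b,pb)
    t=np.linalg.lstsq(np.c_[d,-f],e-o,rcond=None)[0]
    P,Q=o+t[0]*d,e+t[1]*f;return (P+Q)/2,np.linalg.norm(P-Q)
def red(c):
    h=cv2.cvtColor(c['frame'],cv2.COLOR_BGR2HSV)
    m=(((h[...,0]<5)|(h[...,0]>175))&(h[...,1]>180)&(h[...,2]>150)).astype(np.uint8)
    n,l,s,ce=cv2.connectedComponentsWithStats(m)
    return [(ce[i].round(1).tolist(),int(s[i,4]),s[i,:4].tolist()) for i in range(1,n) if s[i,4]>100]
E
python3 - <<'E'
from tri import *
S=dict(np.load('scene0.npz'));T=dict(np.load('top0.npz'))
for c in(S,T):print(red(c))
def dep(c,p):
    o,d=ray(c,p);z=c['depth'][int(round(p[1])),int(round(p[0]))];return (o+z*d).round(4)
rs=[r[0] for r in red(S) if r[0][1]>120];rt=[r[0] for r in red(T)]
rs.sort(key=lambda p:p[0]);rt.sort(key=lambda p:-p[0])
for a,b in zip(rs,rt):print(a,b,tri(S,a,T,b),dep(S,a),dep(T,b))
a=cv2.resize(S['frame'][130:310,220:380],None,fx=3,fy=3);b=cv2.resize(T['frame'][110:310,285:425],None,fx=2.7,fy=2.7)
cv2.imwrite('pics/c1.png',np.hstack([a[:300*2][:540,:420],b[:540]])[:,:800])
E
```

```text
[([315.1, 146.6], 221, [307, 139, 17, 16]), ([259.1, 153.3], 224, [251, 146, 17, 16])]
[([322.8, 252.6], 378, [314, 242, 19, 22]), ([384.9, 256.2], 381, [376, 245, 19, 23])]
[259.1, 153.3] [384.9, 256.2] (array([ 0.45220567, -0.0564627 ,  0.10996667]), np.float64(0.0023210642357285745)) [ 0.4554 -0.0555  0.1133] [ 0.4519 -0.0572  0.1138]
[315.1, 146.6] [322.8, 252.6] (array([0.46295147, 0.0672531 , 0.10996835]), np.float64(0.0020360294499322117)) [0.4668 0.0673 0.1143] [0.4626 0.0661 0.1127]
```

View pics/c1.png

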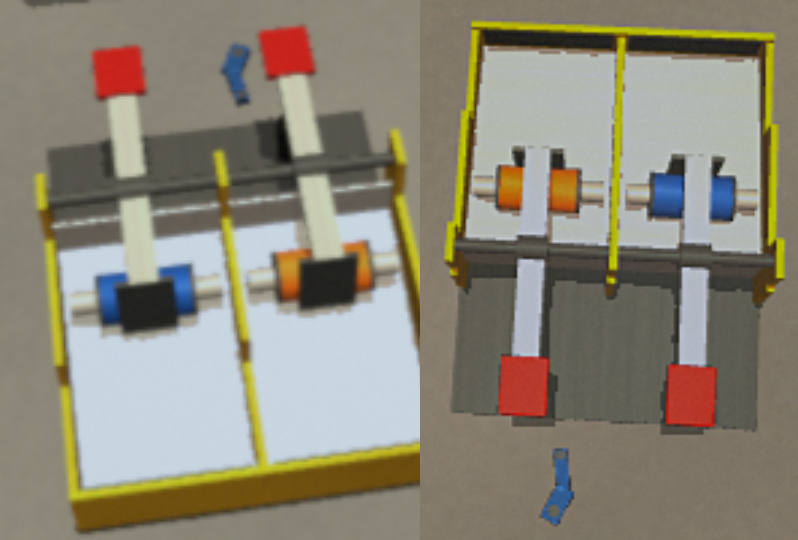

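Blue sits in the right lane, and its lever leads to the paddle at (0.453, -0.057, 0.113). Both views agree, and the dispenser's yaw is about -5°. I'll move above the paddle with the fingers shut and the tool turned +27° about its z.

```bash
python3 -m handwheel '[[[-1,39.8,-35.3,0,0,0,27],[-1,39.8,-35.3,0,0,0,27],[-1,39.8,-35.3,0,0,0,27],[-1,39.8,-35.3,0,0,0,27],[-1,39.8,-35.3,0,0,0,27],[-1,39.8,-35.3,0,0,0,27],[-1,39.8,-35.3,0,0,0,27],[-1,39.8,-35.3,0,0,0,27],[-1,39.8,-35.3,0,0,0,27],[-1,39.8,-35.3,0,0,0,27]]]'
```

```text
time_s: 1.35
eef_pos: [0.4522, -0.0562, 0.2309]
eef_rot: [-0.0, 0.999, -0.043, -0.0]
wrist_force: [-0.8, -0.2, -0.5]
opening: -0.002
grasp_force: 0.0
```

Now I'll go down to about 20 mm above the paddle (tool z +9.8 cm) and look.

```bash
python3 -m handwheel '[[[-1,0,0,4.5,0,0,0],[-1,0,0,8,0,0,0],[-1,0,0,9.8,0,0,0],[-1,0,0,9.8,0,0,0]]]'
python3 - <<'E'
from bench import status,camera
import cv2,numpy as np
print(status.get_obs()['eef_pos'],status.get_obs()['wrist_force'])
a=camera('scene')['frame'][110:290,200:380];b=camera('top')['frame'][150:300,300:440]
cv2.imwrite('pics/c2.png',np.hstack([cv2.resize(a,(400,400)),cv2.resize(b,(400,400))]))
E
```

```text
time_s: 1.85
eef_pos: [0.4503, -0.0586, 0.1318]
eef_rot: [-0.001, 0.999, -0.046, -0.002]
wrist_force: [0.1, -0.2, 0.1]
opening: 0.001
grasp_force: 0.0
[ 0.45034582 -0.05864372  0.13175935] [ 0.09434551 -0.17471924  0.12444171]
```

View pics/c2.png

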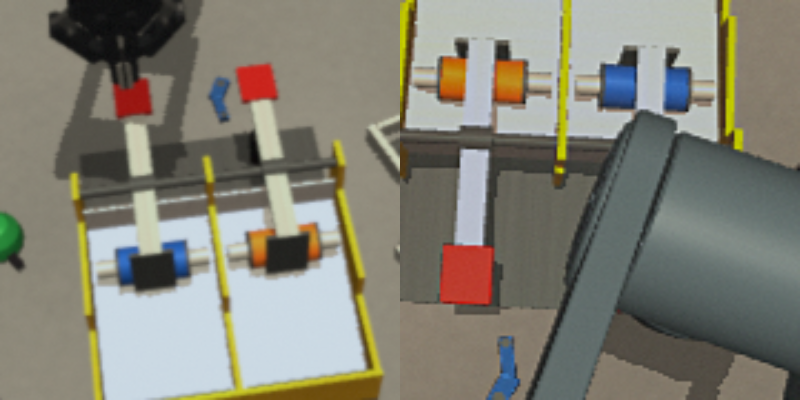

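The fingertips are right over the red paddle of the blue lane (left crop, 130,90), clear of everything else. Pressing 6.2 cm and following the paddle's arc slightly in +x.

```bash
python3 -m handwheel '[[[-1,0.2,0,1.8,0,0,0],[-1,0.3,0,3,0,0,0],[-1,0.4,0,4.2,0,0,0],[-1,0.6,0,5.4,0,0,0],[-1,0.8,0,6.2,0,0,0],[-1,0.8,0,6.2,0,0,0],[-1,0.8,0,6.2,0,0,0],[-1,0.8,0,6.2,0,0,0],[-1,0.8,0,6.2,0,0,0],[-1,0.8,0,6.2,0,0,0]]]'
python3 - <<'E'
from bench import status,camera
import cv2
a=camera('scene')['frame'][110:310,200:400]
cv2.imwrite('pics/c3.png',cv2.resize(a,(500,500)))
E
```

```text
time_s: 3.2
eef_pos: [0.4613, -0.0596, 0.0719]
eef_rot: [0.001, 0.999, -0.045, 0.001]
wrist_force: [-0.6, -2.8, 5.8]
opening: 0.001
grasp_force: 2.9
```

View pics/c3.png

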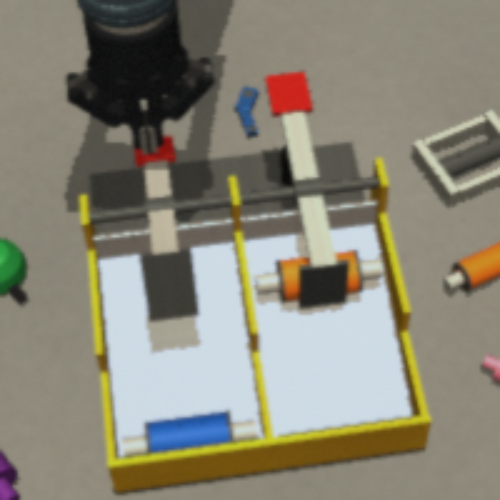

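The paddle is held down with 5.8 N, the gate is raised, and the blue cartridge lies in the trough (crop 188,432). I'll hold briefly for it to settle, then raise the tool smoothly.

```bash
python3 -m handwheel '[[[-1,0,0,0,0,0,0],[-1,0,0,0,0,0,0],[-1,-0.2,0,-0.8,0,0,0],[-1,-0.4,0,-2,0,0,0],[-1,-0.5,0,-3.2,0,0,0],[-1,-0.6,0,-4.4,0,0,0],[-1,-0.8,0,-6,0,0,0],[-1,-0.8,0,-9,0,0,0],[-1,-0.8,0,-13,0,0,0],[-1,-0.8,0,-15,0,0,0]]]'; python3 -m handwheel '[[[-1,0,0,0,0,0,0],[-1,0,0,0,0,0,0],[-1,0,0,0,0,0,0],[-1,0,0,0,0,0,0],[-1,0,0,0,0,0,0],[-1,0,0,0,0,0,0],[-1,0,0,0,0,0,0],[-1,0,0,0,0,0,0]]]'
python3 - <<'E'
from bench import status,camera
import cv2
a=camera('scene')['frame'][110:310,180:440]
cv2.imwrite('pics/c4.png',cv2.resize(a,(650,500)))
E
```

```text
time_s: 4.5
eef_pos: [0.4523, -0.058, 0.2238]
eef_rot: [0.0, 0.999, -0.045, 0.001]
wrist_force: [0.1, 0.1, -0.6]
opening: 0.003
grasp_force: 0.0
time_s: 5.5
eef_pos: [0.452, -0.0582, 0.2213]
eef_rot: [-0.0, 0.999, -0.045, 0.0]
wrist_force: [-0.1, -0.1, 0.0]
opening: -0.002
grasp_force: 0.0
```

View pics/c4.png

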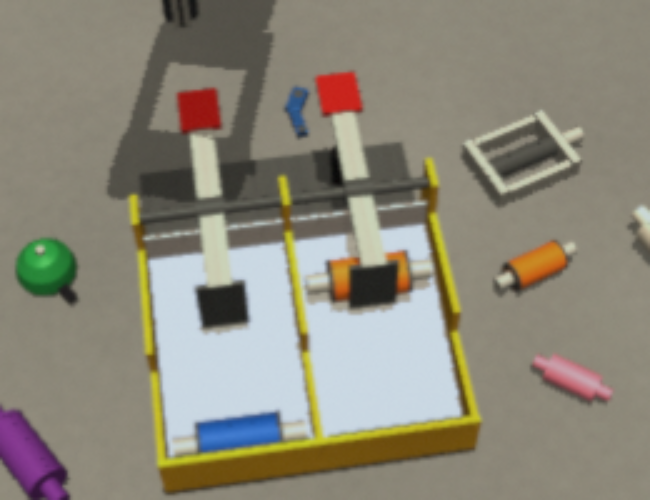

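The paddle is back up (200,110), the gate is shut (222,305), blue is in the trough (238,432), orange is still behind its gate, and the loose parts are where they were. Handing in.

```bash
python3 -c "from bench import ctrl;print(ctrl.hand_in())"
```

```text
the job is handed in; nothing more can be done
None
```

The job is handed in: the blue cartridge rolled into the trough with its paddle held down, that gate is shut again, and the last picture shows the orange cartridge, its lever and the loose parts undisturbed; the hand-in returned no verdict.

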